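# Plaster mould onto its carrying plate

### The job

Move the plaster mould that stands in front of the heavy carton to the taped square, riding on the steel carrying plate; it is brittle, so never lift it off the bench or let it drop. Tip it back on its rear bottom edge until it leans by itself against the carton, slide the plate in under the middle of its raised front nearly as far as the rear edge, and gently set the mould down upright on the plate. Then draw the loaded plate by its handle until the mould stands wholly inside the taped square, let go, and leave the jar, the beaker and the brush where they are.

Things in the scene. Friction and masses are not known exactly. Their poses are not given: they have to be found in the camera images.
- mould: White two-part plaster casting mould standing on end: a block 56 mm deep (x), 120 mm wide (y), 170 mm high (z), 0.65 to 0.95 kg, centre of mass at mid-height, two flat black bands round it, a pour hole in the top. Origin at the centre of its underside; +x points to its rear (to the carton), -x to its front (to the plate). It stands 44 to 52 mm in front of the carton, parallel to it.
- mould_rear (a point): Middle of the mould's rear bottom edge, 28 mm from its origin along +x: it tips on this edge, which stays on the bench (raised 20 mm counts as lifting). Tipped back, the mould balances at about 0.32 rad and leans on the carton's edge at 0.43 to 0.50 rad, its top 60 mm standing out past that edge. Turning faster than 2.3 rad/s counts as dropping or knocking it.
- mould_fl (a point): Bottom corner of the mould at its front, y side: (-28, +60, 0) mm from its origin.
- mould_fr (a point): Bottom corner of the mould: (-28, -60, 0) mm.
- mould_rl (a point): Bottom corner of the mould: (+28, +60, 0) mm.
- mould_rr (a point): Bottom corner of the mould: (+28, -60, 0) mm.
- plate: Carrying plate flat on the bench: steel blade 130 mm long (x), 110 mm wide (y), 3 mm thick, 0.42 kg in all, with a wooden handle in line behind it. Origin at the centre of the blade's underside; +x points to the free leading edge, -x to the handle.
- plate_edge (a point): Middle of the blade's free leading edge, at its underside (+65 mm along the plate's x).
- plate_handle (a point): Middle of the wooden handle, 120 mm from the plate's origin along -x, 32 mm above the bench. The handle is 24 mm wide and 20 mm high, from x = -65 to -175 mm, underside 22 mm above the bench, on a steel riser at x = -63 mm.
- carton: Heavy closed cardboard carton, 180 mm deep (x) x 220 mm wide (y) x 95 mm high, which does not move. Origin at the centre of its underside; -x points to its front, towards the mould.
- carton_edge (a point): Middle of the carton's top front edge, 95 mm above the bench, 90 mm in front of its origin (-x).
- bay: The working place: a square of pale masking tape stuck flat on the bench, 180 mm inside the tape (tape 18 mm wide, no thickness to speak of). Origin at the centre, x and y along its sides.
- bottle: Amber glass jar with a white cap, 54 mm across, 95 mm high, loose bystander. Origin at the centre of its underside.
- beaker: White plastic beaker, 80 mm across the rim, 100 mm high, loose bystander. Origin at the centre of its underside.
- brush: Brush 190 mm long lying on the bench, loose bystander. Origin near its middle.

How it is judged:
By the outcome, as a careful person would: the job done as asked, in the order asked, and still so for the second after the job is handed in, with the robot touching nothing.
It also fails if it takes over 72 s, if anything falls off the work surface, if the arm or the gripper's body presses on something with over 40 N, if the wrist force passes 120 N, or if a joint passes its speed limit or range.

### The arm

A 7-joint arm with a two-finger parallel gripper is mounted at the origin on the work surface. World frame = base frame: x ahead of the robot, y to its left, z up, the work surface at z = 0. Lengths are in m, angles in rad, forces in N, time in s.
With the tool pointing down it reaches from about 0.425 to 0.875 m from the base axis. Payload 4.7 kg.
Tool frame: the origin (TCP) lies midway between the tips of the shut fingers; the grasp point (between the pads) lies arm.tcp_to_grasp behind it (arm.tcp_to_grasp is the distance from the TCP to the grasp point, in m); z points along the fingers, y is the line along which they close (so a half turn about z gives the same grasp; the last joint's range is limited). The gripper opens to 87 mm and grips with 3 to 60 N. Pads are 19 mm wide; open, the fingers measure 117 mm over their backs; the gripper's body (75 mm by 190 mm) begins 51 mm behind the grasp point.
Start: joints at [-1.252, 0.321, -0.07, 1.45, 0.023, 1.371, -0.057], TCP at [0.195, 0.62, 0.186] pointing down, gripper open.
Joint ranges: [-2.86, 2.86], [-0.3, 2.09], [-1.38, 1.24], [0.06, 2.45], [-1.56, 4.7], [0.09, 2.05], [-2.69, 2.69]. Speed limits (rad/s): [2.57, 2.57, 3.14, 3.14, 3.14, 3.14, 3.14].

### API

Orientations are given as a unit quaternion [w, x, y, z].
In Python, from plant import arm gives the robot as it stands.
- The arm moves only by the tool jog_arm, never from a script. Its argument "moves" is a list of rows, each a list of 3 entries, a list of its own where there are three numbers: the turn, a rotation vector about the world's x, y, z normalised to -1 to 1, where 1 is pi/2 rad, then the shift along the world's x, y, z normalised to -1 to 1, where 1 is 0.05 m, then the opening, from 0 (shut) to 1 (fully open). In form: [[[ax, ay, az], [dx, dy, dz], hand], ...]. A call has 1 to 10 rows; each row shifts and turns the commanded pose from where the row before left it; what a row does not reach is not made up. A row lasts 1/10 s, in which the tool goes at most 50 mm and 8.59 degrees, less where a joint would pass 70% of its speed; a pose out of reach is approached as far as the arm can. A call with a number of a shift or a turn outside -1 to 1 is refused whole. A call with a gripper value outside its range is refused whole. The fingers move at their own pace and stop on an object; "newtons" is the grip in N (left out, the last holds). Time passes only in rows, so rows that do not move let the fingers close. It gives the time, the measured TCP pose, the force, the opening and the grip force at its end, in the units of the state.
- arm.sense(): the state, without advancing time (a new reading comes with each control period).
- arm.camera(name): name is "side" or "top" or "wrist"; returns the picture (420x560x3 uint8, red, green, blue); there is no depth.
- arm.camera_model(name): a dict with "intrinsics" (3x3 intrinsics, pixels), "R" (3x3) and "t" (3): a world point X has camera coordinates R X + t; the wrist camera has in their place "mount" (4x4, takes a point from camera to tool coordinates, whose origin is the TCP and whose axes are the flange's). Camera axes: x right, y down, z forward; pixel columns grow to the right and rows downward; lengths in m; the calibration is good to about 2 mm. A picture is of the moment at which its call begins: read the wrist's pose just before it. camera_model takes no time and is no camera call.
- arm.hand_in(): hands the job in; it is judged then, once.
The state is a dict: "clock": time; "joint_pos": joint angles; "qd": joint speeds; "tau": joint torques, N m; "tool_pos": TCP position; "eef_rot": TCP orientation; "force": force on the tool from outside, world axes, zero at the start; "moment": the same for the moment, N m; "width": finger opening in m; "gripper_force": force on a finger pad.
Only numpy, scipy, OpenCV 4.12 (cv2) and the standard library are available. Lean on these libraries where they do the work, as an engineer would, in place of code of your own. Each camera call takes 0.05 s, during which the arm holds its last target. There are 200 camera calls.

## Working session

There is one attempt and no reset: what is moved stays moved. The work goes in short steps, Python scripts to look and compute and a tool call to move; the robot and the scene stay as the last step left them, time stands still between calls to the robot, and variables do not carry over. Pictures are saved under pics/ and viewed, at most 10 in all, crops included, and the job is handed in when it is done.

Besides the shell and the picture viewer there is one more tool, called by a JSON object that holds its "method" and its "body". jog_arm: Moves the arm, as the interface text tells. Its arguments: {"type":"object","properties":{"moves":{"type":"array","items":{"type":"array"}},"newtons":{"type":"number"}},"required":["moves"]}

```bash
mkdir -p pics; ls
python3 - <<'E'
from plant import arm
import cv2,numpy as np
s=arm.sense();print({k:np.round(v,3).tolist() for k,v in s.items()},arm.tcp_to_grasp)
for n in("top","side"):
    im=arm.camera(n);cv2.imwrite(f"pics/{n}0.png",im[:,:,::-1]);m=arm.camera_model(n);print(n,{k:np.round(v,3).tolist() for k,v in m.items()})
print(arm.camera_model("wrist"))
E
```

```text
pics
{'clock': 0.0, 'joint_pos': [-1.252, 0.322, -0.07, 1.452, 0.023, 1.371, -0.057], 'qd': [0.001, -0.0, 0.001, -0.002, 0.0, -0.001, -0.001], 'tau': [0.0, -49.129, -0.403, -31.254, -0.064, 0.043, 0.0], 'tool_pos': [0.195, 0.619, 0.185], 'eef_rot': [-0.0, 0.152, 0.988, -0.001], 'force': [0.395, -0.43, -0.745], 'moment': [0.102, 0.009, 0.04], 'gripper_force': 0.0, 'width': 0.087} 0.0187
top {'intrinsics': [[507.544, 0.0, 285.114], [0.0, 507.544, 208.016], [0.0, 0.0, 1.0]], 'R': [[0.027, -1.0, -0.012], [-0.986, -0.025, -0.166], [0.165, 0.016, -0.986]], 't': [-0.004, 0.619, 1.191]}
side {'intrinsics': [[460.147, 0.0, 275.266], [0.0, 460.147, 218.557], [0.0, 0.0, 1.0]], 'R': [[-0.995, -0.103, -0.02], [-0.043, 0.572, -0.819], [0.095, -0.814, -0.573]], 't': [0.607, 0.103, 0.894]}
{'intrinsics': array([[362.06508051,   0.        , 278.82538136],
       [  0.        , 362.06508051, 212.24299972],
       [  0.        ,   0.        ,   1.        ]]), 'mount': array([[ 7.44544282e-05, -9.62233173e-01, -2.72226587e-01,
         7.33842143e-02],
       [ 9.99999568e-01,  3.23850946e-04, -8.71207071e-04,
         1.78839542e-03],
       [ 9.26465182e-04, -2.72226404e-01,  9.62232782e-01,
        -1.98327300e-01],
       [ 0.00000000e+00,  0.00000000e+00,  0.00000000e+00,
         1.00000000e+00]])}
```

View pics/top0.png

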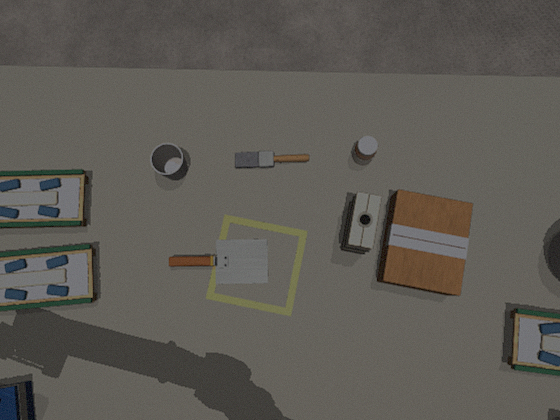

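View pics/side0.png

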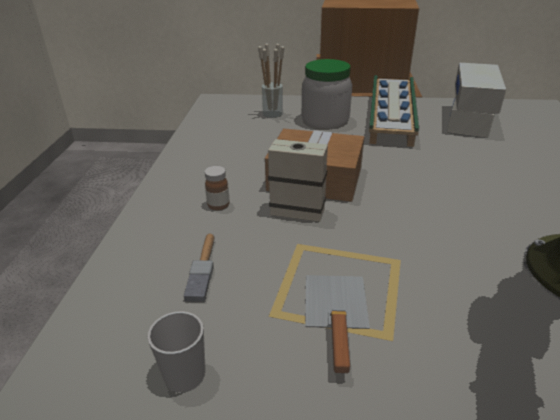

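Top view: plate blade at about (217–268, 239–284) with its handle to the left at (192,261). Tape square at (207–306, 216–314), mould top around (365,220), carton at (385–472, 191–294), jar at (366,147), beaker at (168,160), brush at (270,158). The side view agrees.

```bash
cat > h.py <<'E'
import numpy as np,cv2
from plant import arm
def ray(n,px,z,wp=None):
    m=arm.camera_model(n);K=m["intrinsics"]
    if n=="wrist":
        from scipy.spatial.transform import Rotation as R
        s=arm.sense() if wp is None else wp
        Rt=R.from_quat(np.roll(s["eef_rot"],-1)).as_matrix();M=m["mount"]
        Rc=Rt@M[:3,:3];c=Rt@M[:3,3]+np.array(s["tool_pos"])
    else: Rc=m["R"].T;c=-Rc@m["t"]
    d=Rc@np.linalg.inv(K)@np.array([px[0],px[1],1.])
    return c+d*(z-c[2])/d[2]
def rect(mask,n,z,tag,roi):
    mm=np.zeros_like(mask);x0,y0,x1,y1=roi;mm[y0:y1,x0:x1]=mask[y0:y1,x0:x1]
    c=max(cv2.findContours(mm,cv2.RETR_EXTERNAL,cv2.CHAIN_APPROX_NONE)[0],key=cv2.contourArea)
    P=np.array([ray(n,p[0],z)[:2] for p in c],dtype=np.float32)
    r=cv2.minAreaRect(P*1000);b=cv2.boxPoints(r)
    print(tag,"c",np.round(r[0],1),"size",np.round(r[1],1),"ang",round(r[2],1),"box",np.round(b).tolist())
    return r
E
python3 - <<'E'
from h import *
im=cv2.imread("pics/top0.png");hsv=cv2.cvtColor(im,cv2.COLOR_BGR2HSV)
for n,p in dict(plate=(240,260),bench=(330,300),mould=(375,240),mould2=(365,200),front=(350,225),tape=(250,222),carton=(420,210),handle=(190,261),tapec=(420,240)).items(): print(n,hsv[p[1],p[0]])
h,s,v=cv2.split(hsv)
rect(((h>15)&(h<35)&(s>80)&(v>90)).astype(np.uint8),"top",0,"bay",(195,205,318,325))
rect(((h<18)&(s>120)).astype(np.uint8),"top",.042,"handle",(160,245,216,275))
rect(((s<35)&(v>100)).astype(np.uint8),"top",.003,"blade",(205,230,275,292))
rect((((h<18)&(s>110))|((v>115))).astype(np.uint8),"top",.095,"carton",(383,185,480,300))
rect((v>115).astype(np.uint8),"top",.17,"mould",(340,185,384,255))
cv2.imwrite("pics/z.png",np.hstack([cv2.resize(im[185:300,335:480],None,fx=4,fy=4,interpolation=cv2.INTER_CUBIC)]))
E
```

```text
plate [ 15   4 114]
bench [24 26 97]
mould [ 20  23 101]
mould2 [ 45  13 120]
front [43 53 34]
tape [ 29  86 121]
carton [ 15 131 107]
handle [ 10 151 103]
tapec [ 0 11 95]
bay c [483.5  80.8] size [213.7 214. ] ang 80.1 box [[360.0, -6.0], [571.0, -43.0], [607.0, 168.0], [396.0, 205.0]]
handle c [485.2 241.4] size [ 21.8 100.2] ang 1.5 box [[473.0, 291.0], [476.0, 191.0], [497.0, 192.0], [495.0, 292.0]]
blade c [491.6 124.6] size [152.4 175.2] ang 1.5 box [[413.0, 210.0], [418.0, 35.0], [570.0, 39.0], [565.0, 214.0]]
carton c [ 540.4 -316.8] size [192.6 221.9] ang 80.7 box [[415.0, -394.0], [634.0, -430.0], [665.0, -240.0], [446.0, -204.0]]
mould c [ 580.  -150.6] size [ 23.3 115.1] ang 80.6 box [[521.0, -153.0], [635.0, -171.0], [639.0, -149.0], [525.0, -130.0]]
```

View pics/z.png

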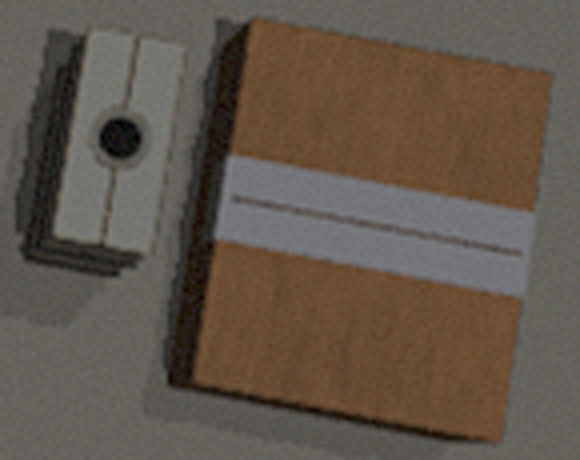

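Run:
```python
from h import *
f=lambda p,z:ray("top",(335+p[0]/4-.4,185+p[1]/4-.4),z)[:2]*1000
for n,P,z in(("mould",[(90,30),(186,42),(152,255),(53,240)],.17),("carton",[(254,18),(553,73),(502,440),(195,385)],.095)):
    Q=np.array([f(p,z) for p in P]);print(n,np.round(Q,1).tolist(),"c",Q.mean(0).round(1))
    a=(Q[1]+Q[2]-Q[0]-Q[3])/2;b=(Q[0]+Q[1]-Q[2]-Q[3])/2
    print(np.linalg.norm(a),np.linalg.norm(b),np.degrees(np.arctan2(a[1],a[0])),np.degrees(np.arctan2(b[1],b[0])))
im=cv2.imread("pics/top0.png")
cv2.imwrite("pics/z2.png",cv2.resize(im[205:325,160:320],None,fx=5,fy=5,interpolation=cv2.INTER_CUBIC))
for n,p,z in(("jar",(367,145),.095),("beaker",(167,158),.1),("brush",(272,158),.01)):print(n,ray("top",p,z).round(3))
```

```text
mould [[638.6, -148.4], [633.2, -201.5], [514.6, -182.5], [521.4, -128.6]] c [ 576.9 -165.2]
53.8240747945693 119.50670598784713 -96.53684579215687 -9.314607237049167
carton [[663.6, -254.8], [634.8, -430.0], [420.8, -393.7], [447.3, -218.9]] c [ 541.6 -324.4]
177.16657068197898 218.1616573232297 -98.96051159637153 -9.523050709573726
jar [ 0.77  -0.181  0.095]
beaker [0.725 0.298 0.1  ]
brush [0.755 0.05  0.01 ]
```

View pics/z2.png

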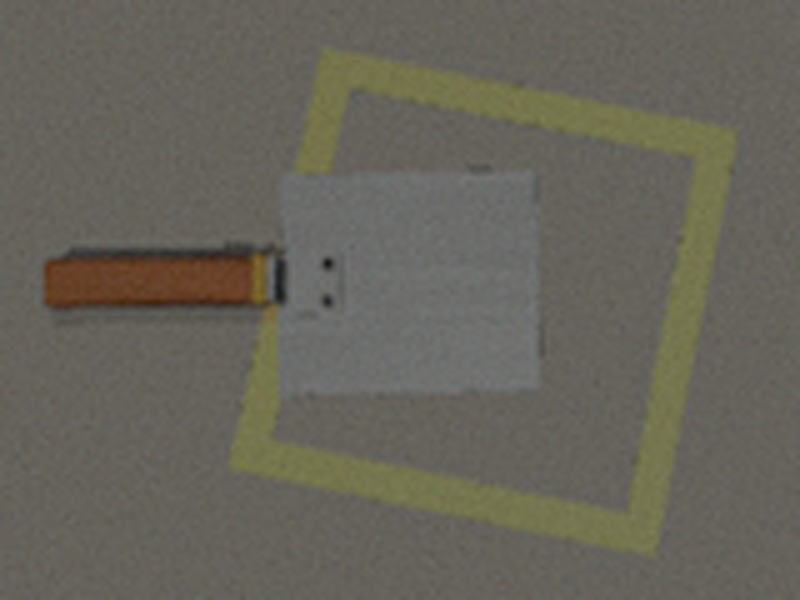

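Crop: blade corners at (280,174), (536,170), (540,388) and (279,393); handle runs along the row ≈282. In the earlier crop, mould and carton are parallel, rear direction u≈(-0.162,-0.987). I'm setting out to a point above the mould.

{"method": "jog_arm", "body": {"moves": [[[0,0,0.01],[0.6,-0.6,0.25],1],[[0,0,0.01],[0.6,-0.6,0.25],1],[[0,0,0.01],[0.6,-0.6,0.25],1],[[0,0,0.01],[0.6,-0.6,0.25],1],[[0,0,0.01],[0.6,-0.6,0.25],1],[[0,0,0.01],[0.6,-0.6,0.25],1],[[0,0,0.01],[0.6,-0.6,0.25],1],[[0,0,0.01],[0.6,-0.6,0.25],1],[[0,0,0.01],[0.6,-0.6,0.25],1],[[0,0,0],[0.6,-0.6,0.25],1]]}}

```text
clock: 1.1
tool_pos: [0.4959, 0.3185, 0.3117]
eef_rot: [-0.0, 0.081, 0.997, -0.0]
force: [0.8, 0.8, 1.4]
width: 0.0872
gripper_force: 0.0
```

{"method": "jog_arm", "body": {"moves": [[[0,0,0],[0.1,-0.9,0],1],[[0,0,0],[0.1,-0.9,0],1],[[0,0,0],[0.1,-0.9,0],1],[[0,0,0],[0.1,-0.9,0],1],[[0,0,0],[0.1,-0.9,0],1],[[0,0,0],[0.1,-0.9,0],1],[[0,0,0],[0.1,-0.9,0],1],[[0,0,0],[0.1,-0.9,0],1],[[0,0,0],[0.1,-0.5,0],1],[[0,0,0],[0,0,0],1]]}}

```text
clock: 2.1
tool_pos: [0.5396, -0.0706, 0.3113]
eef_rot: [-0.0, 0.086, 0.996, -0.001]
force: [-1.0, 0.2, -0.1]
width: 0.0872
gripper_force: 0.0
```

{"method": "jog_arm", "body": {"moves": [[[0,0,0],[0.25,-0.65,0],1],[[0,0,0],[0.25,-0.65,0],1],[[0,0,0],[0.25,-0.6,0],1],[[0,0,0],[0,0,0],1]]}}

```text
clock: 2.5
tool_pos: [0.5775, -0.1638, 0.3104]
eef_rot: [-0.001, 0.084, 0.996, -0.001]
force: [-0.1, -1.1, 0.2]
width: 0.0871
gripper_force: 0.0
```

Run:
```python
from h import *
s=arm.sense();im=arm.camera("wrist");cv2.imwrite("pics/w1.png",im[:,:,::-1]);print(np.round(s["tool_pos"],4),np.round(s["eef_rot"],4),np.round(s["joint_pos"],2))
np.save("w1.npy",np.r_[s["tool_pos"],s["eef_rot"]])
```

```text
[ 0.5775 -0.1638  0.3104] [-7.000e-04  8.430e-02  9.964e-01 -1.400e-03] [-0.27  0.2   0.6   1.39 -0.11  1.58  1.72]
```

View pics/w1.png

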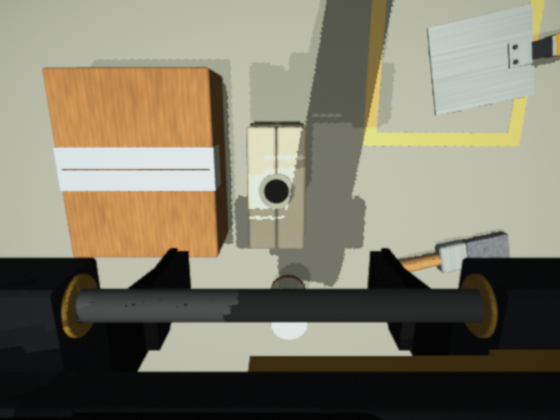

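Wrist view: mould top spans (249–303, 127–248), with its edges square to the gripper. Carton top's front edge runs (209,68)–(218,256), and the seam and hole of the mould are at (276,191).

Run:
```python
from h import *
for n,P,z in(("mould",[(249,127),(303,127),(303,248),(249,248)],.17),("carton",[(209,68),(218,256),(73,257),(44,68)],.095)):
    Q=np.array([ray("wrist",p,z)[:2]*1000 for p in P]);print(n,Q.round(1).tolist(),Q.mean(0).round(1))
    e=Q[1]-Q[0] if n=="carton" else Q[3]-Q[0];print(np.linalg.norm(e),np.degrees(np.arctan2(e[1],e[0])))
```

```text
mould [[515.6, -177.0], [523.7, -128.5], [640.3, -145.9], [631.4, -199.1]] [ 577.8 -162.6]
117.95911055284714 -10.795203657407743
carton [[450.3, -214.3], [663.3, -250.2], [635.1, -426.7], [421.1, -388.3]] [ 542.5 -319.9]
215.9703698667291 -9.57091715567135
```

{"method": "jog_arm", "body": {"moves": [[[0,0,0],[0,0,-0.7],1],[[0,0,0],[0,0,-0.7],1],[[0,0,0],[0,0,-0.7],1],[[0,0,0],[0,0,-0.7],1],[[0,0,0],[0,0,-0.7],1],[[0,0,0],[0,0,0],0.8],[[0,0,0],[0,0,0],0.72],[[0,0,0],[0,0,0],0.6],[[0,0,0],[0,0,0],0.5],[[0,0,0],[0,0,0],0.5]], "newtons": 12}}

```text
clock: 3.55
tool_pos: [0.5786, -0.1601, 0.1381]
eef_rot: [0.001, 0.082, 0.997, 0.0]
force: [-0.5, -0.2, 0.5]
width: 0.0549
gripper_force: 0.0
```

{"method": "jog_arm", "body": {"moves": [[[0,0,0],[0,0,0],0.5],[[0,0,0],[0,0,0],0.5]], "newtons": 15}}

```text
clock: 3.75
tool_pos: [0.5778, -0.16, 0.1369]
eef_rot: [0.0, 0.082, 0.997, 0.0]
force: [-0.8, -0.2, -0.2]
width: 0.0454
gripper_force: 0.0
```

Run:
```python
from h import *
s=arm.sense();im=arm.camera("side");cv2.imwrite("pics/s1.png",cv2.resize(im[90:260,180:420,::-1],None,fx=3,fy=3));print({k:np.round(v,4).tolist() for k,v in s.items()})
```

```text
{'clock': 3.75, 'joint_pos': [-0.2622, 0.2659, 0.5793, 1.6687, -0.1525, 1.2516, 1.7561], 'qd': [0.0007, 0.0049, 0.0011, 0.0046, 0.0003, -0.0019, 0.0026], 'tau': [-0.0144, -39.2254, 4.8106, -30.0313, 0.0581, 0.0654, -0.0008], 'tool_pos': [0.5778, -0.16, 0.1369], 'eef_rot': [0.0003, 0.0817, 0.9967, 0.0001], 'force': [-0.8433, -0.1612, -0.1677], 'moment': [0.0162, 0.0235, -0.043], 'gripper_force': 0.0, 'width': 0.0454}
```

View pics/s1.png

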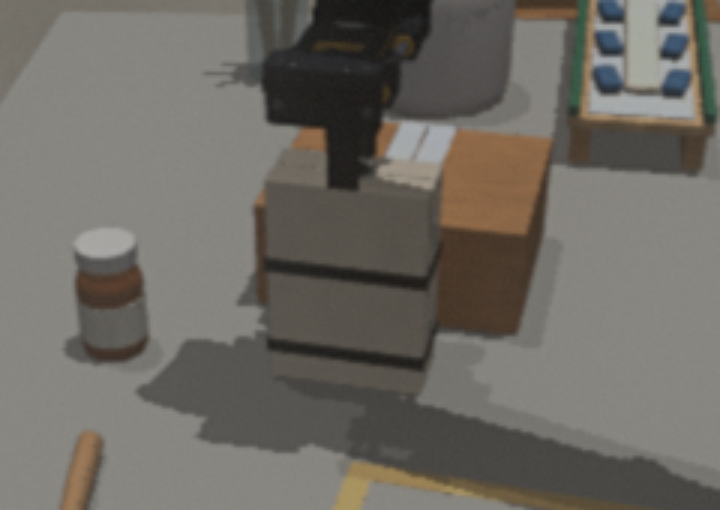

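The crop shows the mould still upright. The visible finger's tip is at crop (343,187), only about level with the top edge, and the width has gone below 56 mm with no force. I'll check the geometry by projection.

```bash
cat >> h.py <<'E'
def proj(n,X):
    m=arm.camera_model(n);c=m["R"]@np.array(X)+m["t"];p=m["intrinsics"]@c;return p[:2]/p[2]
U=np.array([-.162,-.987,0]);V=np.array([.987,-.162,0])
E
python3 - <<'E'
from h import *
t=np.array(arm.sense()["tool_pos"])
crop=lambda p:((p-[180,90])*3).round()
for k in(-.0355,-.0225,0,.0225,.0355):print(k,crop(proj("side",t+k*U)))
c=np.array([.577,-.164,0])
for a in(-.028,.028):
  for b in(-.06,.06):
    for z in(0,.17):print(a,b,z,crop(proj("side",c+a*U+b*V+[0,0,z])))
E
```

```text
-0.0355 [338. 236.]
-0.0225 [342. 227.]
0 [350. 213.]
0.0225 [356. 199.]
0.0355 [360. 191.]
-0.028 -0.06 0 [418. 396.]
-0.028 -0.06 0.17 [427. 195.]
-0.028 0.06 0 [266. 375.]
-0.028 0.06 0.17 [260. 178.]
0.028 -0.06 0 [432. 357.]
0.028 -0.06 0.17 [441. 160.]
0.028 0.06 0 [285. 337.]
0.028 0.06 0.17 [281. 144.]
```

Run:
```python
from h import *
w=arm.camera("wrist")[:,:,::-1];t=arm.camera("top")[:,:,::-1];s=arm.camera("side")[:,:,::-1]
a=cv2.resize(w,(400,300));b=cv2.resize(s[95:195,235:368],(400,300),interpolation=cv2.INTER_CUBIC);c=cv2.resize(t[180:280,330:463],(400,300),interpolation=cv2.INTER_CUBIC)
cv2.imwrite("pics/m1.png",np.vstack([np.hstack([a,b]),np.hstack([c,cv2.convertScaleAbs(b,alpha=2.2)])]))
```

```text
(no output)
```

View pics/m1.png

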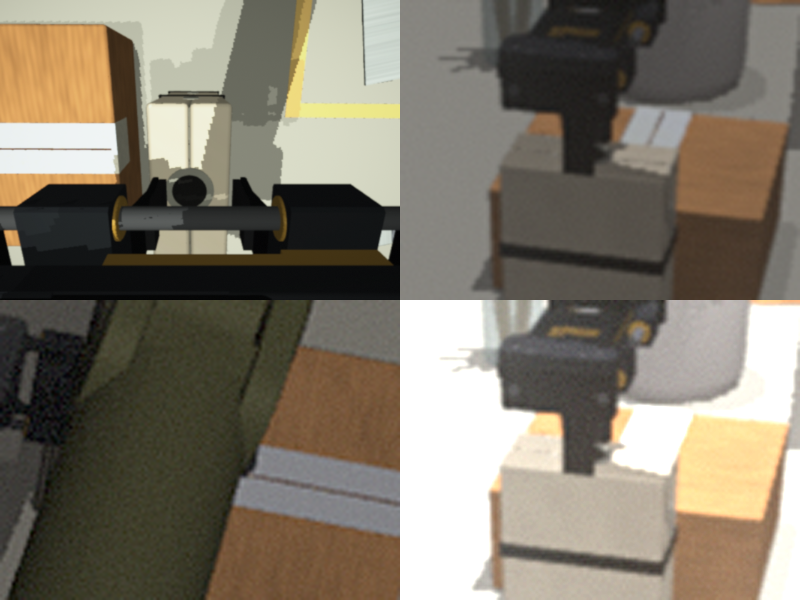

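{"method": "jog_arm", "body": {"moves": [[[0,0,0],[0,0,0],1],[[0,0,0],[0,0,0],1],[[0,0,0],[0,0,0],1],[[0,0,0],[0,-0.06,0],1],[[0,0,0],[0,0,0],1],[[0,0,0],[0,0,0],1],[[0,0,0],[0,0,-0.2],1],[[0,0,0],[0,0,-0.2],1]]}}

```text
clock: 4.75
tool_pos: [0.5777, -0.1628, 0.1158]
eef_rot: [0.0, 0.082, 0.997, 0.0]
force: [0.9, 0.1, 0.6]
width: 0.0865
gripper_force: 0.0
```

Run:
```python
from h import *
print([a for a in dir(arm) if a[0]!='_'])
w=arm.camera("wrist")[:,:,::-1];s=arm.camera("side")[:,:,::-1]
a=cv2.resize(w,(400,300));b=cv2.resize(s[95:195,235:368],(400,300),interpolation=cv2.INTER_CUBIC)
cv2.imwrite("pics/m2.png",np.hstack([a,cv2.convertScaleAbs(b,alpha=2)]))
```

```text
['IKError', 'camera', 'camera_model', 'hand_in', 'sense', 'tcp_to_grasp']
```

View pics/m2.png

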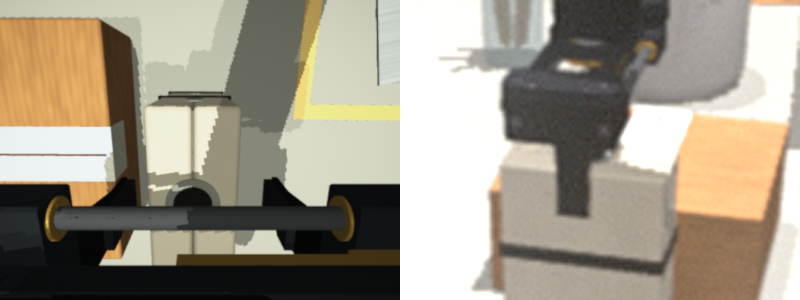

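Fingers now straddle the mould: front finger tip is at (572,215), roughly 30 mm below the top edge, and the mould stays upright. The real tips sit short of the nominal TCP. Closing here.

{"method": "jog_arm", "body": {"moves": [[[0,0,0],[0,0,0],0.8],[[0,0,0],[0,0,0],0.7],[[0,0,0],[0,0,0],0.65],[[0,0,0],[0,0,0],0.6],[[0,0,0],[0,0,0],0.5],[[0,0,0],[0,0,0],0.5],[[0,0,0],[0,0,0],0.5]], "newtons": 15}}

```text
clock: 5.55
tool_pos: [0.5777, -0.1641, 0.117]
eef_rot: [0.0, 0.082, 0.997, -0.001]
force: [-0.5, -1.8, 2.9]
width: 0.0561
gripper_force: 15.0
```

{"method": "jog_arm", "body": {"moves": [[[0.0148,-0.0024,0],[-0.009,-0.0555,0.01],0.5],[[0.0148,-0.0024,0],[-0.009,-0.0555,0.01],0.5],[[0.0148,-0.0024,0],[-0.009,-0.0555,0.01],0.5],[[0.0148,-0.0024,0],[-0.009,-0.0555,0.01],0.5],[[0.0148,-0.0024,0],[-0.009,-0.0555,0.01],0.5],[[0.0148,-0.0024,0],[-0.009,-0.0555,0.003],0.5],[[0.0148,-0.0024,0],[-0.009,-0.0555,0.003],0.5],[[0.0148,-0.0024,0],[-0.009,-0.0555,0.003],0.5],[[0.0148,-0.0024,0],[-0.009,-0.0555,0.003],0.5],[[0.0148,-0.0024,0],[-0.009,-0.0555,0.003],0.5]]}}

```text
clock: 6.55
tool_pos: [0.5732, -0.1905, 0.12]
eef_rot: [0.009, 0.081, 0.99, 0.119]
force: [2.1, 1.5, 1.2]
width: 0.056
gripper_force: 14.9
```

{"method": "jog_arm", "body": {"moves": [[[0.0148,-0.0024,0],[-0.009,-0.0555,-0.0035],0.5],[[0.0148,-0.0024,0],[-0.009,-0.0555,-0.0035],0.5],[[0.0148,-0.0024,0],[-0.009,-0.0555,-0.0035],0.5],[[0.0148,-0.0024,0],[-0.009,-0.0555,-0.0035],0.5],[[0.0148,-0.0024,0],[-0.009,-0.0555,-0.0035],0.5],[[0.0148,-0.0024,0],[-0.009,-0.0555,-0.01],0.5],[[0.0148,-0.0024,0],[-0.009,-0.0555,-0.01],0.5],[[0.0148,-0.0024,0],[-0.009,-0.0555,-0.01],0.5]]}}

```text
clock: 7.35
tool_pos: [0.5695, -0.2134, 0.1179]
eef_rot: [0.017, 0.08, 0.974, 0.211]
force: [0.8, 0.3, 6.4]
width: 0.0562
gripper_force: 14.9
```

{"method": "jog_arm", "body": {"moves": [[[0.0148,-0.0024,0],[-0.009,-0.0555,-0.012],0.5],[[0.0148,-0.0024,0],[-0.009,-0.0555,-0.012],0.5],[[0,0,0],[0,0,0],0.5]]}}

```text
clock: 7.65
tool_pos: [0.5685, -0.2182, 0.1165]
eef_rot: [0.019, 0.08, 0.969, 0.235]
force: [1.8, 3.0, 5.9]
width: 0.0559
gripper_force: 15.0
```

Run:
```python
from h import *
s=arm.sense();print({k:np.round(s[k],3).tolist() for k in("tool_pos","eef_rot","force","moment","joint_pos")})
im=arm.camera("side");cv2.imwrite("pics/s2.png",im[:,:,::-1])
```

```text
{'tool_pos': [0.569, -0.218, 0.116], 'eef_rot': [0.019, 0.08, 0.969, 0.235], 'force': [1.834, 3.047, 5.895], 'moment': [1.189, -0.227, -0.037], 'joint_pos': [0.191, 0.479, 0.547, 1.546, -0.643, 1.488, 2.281]}
```

{"method": "jog_arm", "body": {"moves": [[[0,0,0],[0,0,0],0.66],[[0,0,0],[0,0,0],0.68],[[0,0,0],[0,0,0],0.75],[[0,0,0],[0,0,0],0.85],[[0,0,0],[0,0,0],0.88],[[0,0,0],[0,0,0],0.88]]}}

```text
clock: 8.3
tool_pos: [0.5683, -0.2188, 0.1158]
eef_rot: [0.018, 0.08, 0.969, 0.232]
force: [-0.9, 0.3, -0.4]
width: 0.075
gripper_force: 0.0
```

Run:
```python
from h import *
im=arm.camera("side")[:,:,::-1];w=arm.camera("wrist")[:,:,::-1];cv2.imwrite("pics/s3.png",np.hstack([cv2.resize(im[80:260,180:420],(400,300)),cv2.resize(w,(400,300))]))
```

```text
(no output)
```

View pics/s3.png

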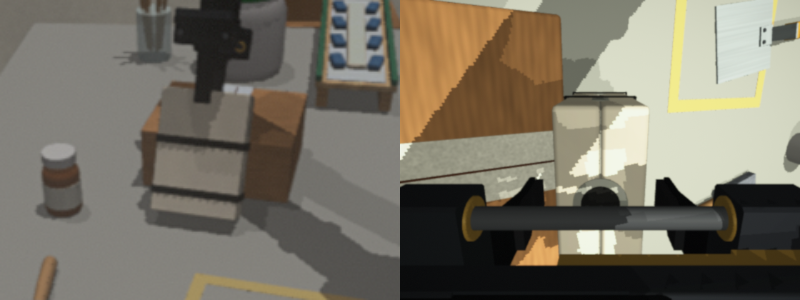

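Left: the mould leans on the carton, clear of force, front edge raised. Right: the open fingers straddle it. Backing off along the tool axis, then straightening the tool.

{"method": "jog_arm", "body": {"moves": [[[0,0,0],[-0.037,-0.226,0.445],0.9],[[0,0,0],[-0.074,-0.45,0.88],1],[[0,0,0],[-0.074,-0.45,0.88],1],[[-0.074,0.012,0],[0,0.6,0.6],1],[[-0.074,0.012,0],[0,0.8,0.3],1],[[-0.074,0.012,0],[0,0.9,0],1],[[-0.074,0.012,0],[0,0.9,0],1],[[0,0,-0.09],[0,0.9,0],1],[[0,0,-0.09],[0,0.9,0],1],[[0,0,-0.09],[0,0.9,0],1]]}}

```text
clock: 9.4
tool_pos: [0.5591, 0.0181, 0.2718]
eef_rot: [0.0, 0.285, 0.958, 0.0]
force: [0.5, -0.7, 0.2]
width: 0.0873
gripper_force: 0.0
```

Run:
```python
from h import *
f=lambda p,z:ray("top",(160+p[0]/5-.4,205+p[1]/5-.4),z)[:2]*1000
Q=np.array([f(p,.003) for p in[(280,174),(536,170),(540,388),(279,393)]])
a=(Q[1]+Q[2]-Q[0]-Q[3])/2;print(Q.mean(0),np.linalg.norm(a),np.degrees(np.arctan2(a[1],a[0])))
H=[f((45,283),.042),f((270,281),.042)];print(H,np.degrees(np.arctan2(*(H[1]-H[0])[::-1])))
m=np.array([f(p,0) for p in[(349,88),(693,155),(628,512),(275,440)]]);print("bay inner",m,m.mean(0))
im=cv2.imread("pics/top0.png");h,s,v=cv2.split(cv2.cvtColor(im,cv2.COLOR_BGR2HSV))
```

```text
[490.42176483 119.05730989] 129.55792757578885 -87.50137417010366
[array([482.17710285, 292.05872487]), array([486.02680991, 182.57286986])] -87.98621353127731
bay inner [[587.264525   153.75912771]
 [557.53825811 -21.82377702]
 [379.55970289   6.22997027]
 [409.88517281 182.58594919]] [483.5619147   80.18781754]
```

{"method": "jog_arm", "body": {"moves": [[[0,0,-0.087],[-0.21,0.634,-0.2],1],[[0,0,-0.087],[-0.21,0.634,-0.2],1],[[0,0,-0.087],[-0.21,0.634,-0.2],1],[[0,0,-0.087],[-0.21,0.634,-0.2],1],[[0,0,-0.087],[-0.21,0.634,-0.2],1],[[0,0,-0.087],[-0.21,0.634,-0.2],1],[[0,0,-0.087],[-0.21,0.634,-0.2],1],[[0,0,0],[0,0,-0.4],0.9],[[0,0,0],[0,0,-0.4],0.8],[[0,0,0],[0,0,0],0.7]]}}

```text
clock: 10.4
tool_pos: [0.484, 0.2369, 0.1587]
eef_rot: [-0.001, 0.692, 0.721, -0.003]
force: [0.4, -0.7, -0.5]
width: 0.0708
gripper_force: 0.0
```

Run:
```python
from h import *
s=arm.sense();w=arm.camera("wrist");cv2.imwrite("pics/w2.png",w[:,:,::-1])
print(np.round(s["tool_pos"],4),np.round(s["eef_rot"],3),s["width"],np.round(s["joint_pos"],2))
h,S,v=cv2.split(cv2.cvtColor(w,cv2.COLOR_RGB2HSV))
m=((h<14)&(S>140)&(v>60)).astype(np.uint8)
n,l,st,c=cv2.connectedComponentsWithStats(m)
for i in np.argsort(-st[:,4])[:5]:print(st[i],c[i])
# dark fingers profile
for r in range(200,300,10):
    d=np.where(np.diff((w[r].max(1)<60).astype(int)))[0];print(r,d[:14])
```

```text
[0.484  0.2369 0.1587] [-0.001  0.692  0.721 -0.003] 0.07079072775469925 [-0.75  0.1   0.27  1.77 -0.03  1.28 -0.44]
[     0      0    560    420 232434] [279.51001144 209.76042662]
[ 266  133   26  112 2766] [278.65871294 187.61569053]
200 []
210 []
220 []
230 []
240 []
250 [185 194 363 371]
260 [ 13 126 178 205 352 378 431 543]
270 [127 170 206 352 386 430]
280 [106 113 129 158 206 351 397 429 445 450]
290 [101 108 449 455]
```

{"method": "jog_arm", "body": {"moves": [[[0,0,0],[0,0,-0.7],0.7],[[0,0,0],[0,0,-0.7],0.7],[[0,0,0],[0,0,-0.7],0.7],[[0,0,0],[0,0,-0.4],0.7],[[0,0,0],[0,0,-0.3],0.7],[[0,0,0],[0,0,-0.2],0.7],[[0,0,0],[0,0,-0.1],0.7],[[0,0,0],[0,0,0],0.7]]}}

```text
clock: 11.25
tool_pos: [0.4864, 0.2379, 0.0068]
eef_rot: [0.0, 0.693, 0.721, 0.0]
force: [-0.5, -0.8, 0.4]
width: 0.061
gripper_force: 0.0
```

Run:
```python
from h import *
im=arm.camera("side")[:,:,::-1];cv2.imwrite("pics/s4.png",cv2.convertScaleAbs(cv2.resize(im[100:380,200:480],(600,600)),alpha=1.7))
```

```text
(no output)
```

View pics/s4.png

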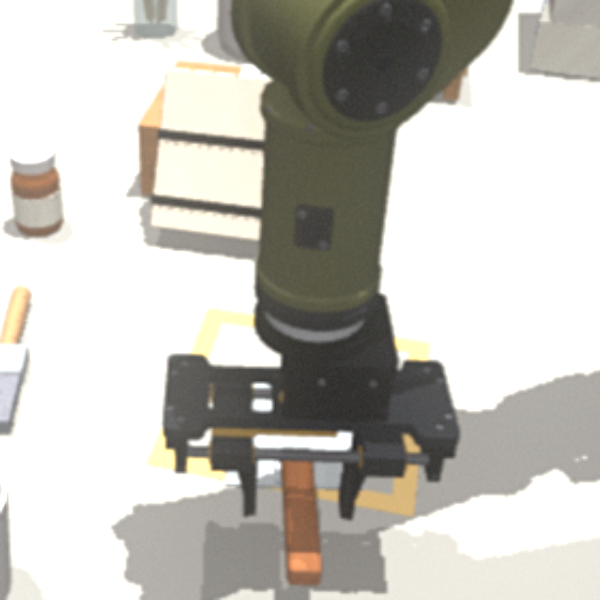

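Fingers straddle the handle, with tips at crop (248,515) and (348,515). The mould is still leaning. Using the plane y≈0.24 to get the tip height.

Run:
```python
from h import *
for px in((200+248*.4667,100+515*.4667),(200+348*.4667,100+515*.4667)):
  for z in(.0,.01,.02,.03,.04,.05):
    print(z,ray("side",px,z).round(4))
```

```text
0.0 [0.5203 0.2149 0.    ]
0.01 [0.5203 0.2233 0.01  ]
0.02 [0.5203 0.2318 0.02  ]
0.03 [0.5204 0.2403 0.03  ]
0.04 [0.5204 0.2488 0.04  ]
0.05 [0.5205 0.2573 0.05  ]
0.0 [0.4429 0.2082 0.    ]
0.01 [0.4442 0.2168 0.01  ]
0.02 [0.4455 0.2254 0.02  ]
0.03 [0.4468 0.234  0.03  ]
0.04 [0.4481 0.2426 0.04  ]
0.05 [0.4495 0.2511 0.05  ]
```

{"method": "jog_arm", "body": {"moves": [[[0,0,0],[0,0,-0.1],0.7],[[0,0,0],[0,0,-0.1],0.7],[[0,0,0],[0,0,-0.1],0.7],[[0,0,0],[0,0,-0.08],0.7],[[0,0,0],[0,0,0],0.6]]}}

```text
clock: 11.8
tool_pos: [0.4854, 0.2374, -0.0134]
eef_rot: [-0.0, 0.693, 0.721, -0.001]
force: [0.5, -0.2, -0.2]
width: 0.0577
gripper_force: 0.0
```

{"method": "jog_arm", "body": {"moves": [[[0,0,0],[0,0,0],0.5],[[0,0,0],[0,0,0],0.4],[[0,0,0],[0,0,0],0.3],[[0,0,0],[0,0,0],0.25],[[0,0,0],[0,0,0],0.2],[[0,0,0],[0,0,0],0.1],[[0,0,0],[0,0,0],0.1]], "newtons": 30}}

```text
clock: 12.5
tool_pos: [0.4856, 0.238, -0.0125]
eef_rot: [-0.0, 0.693, 0.721, -0.0]
force: [-1.2, -0.3, 2.4]
width: 0.0238
gripper_force: 29.9
```

{"method": "jog_arm", "body": {"moves": [[[0,0,-0.0128],[0.266,-0.298,0],0.1],[[0,0,-0.0128],[0.266,-0.298,0],0.1],[[0,0,-0.0128],[0.266,-0.298,0],0.1],[[0,0,-0.0128],[0.266,-0.298,0],0.1],[[0,0,-0.0128],[0.266,-0.298,0],0.1],[[0,0,-0.0128],[0.266,-0.298,0],0.1],[[0,0,-0.0128],[0.266,-0.298,0],0.1],[[0,0,-0.0128],[0.266,-0.298,0],0.1],[[0,0,-0.0128],[0.266,-0.298,0],0.1],[[0,0,-0.0128],[0.266,-0.298,0],0.1]]}}

```text
clock: 13.5
tool_pos: [0.6199, 0.0879, -0.0125]
eef_rot: [-0.0, 0.762, 0.648, 0.0]
force: [-3.4, 4.5, 5.3]
width: 0.0238
gripper_force: 30.0
```

{"method": "jog_arm", "body": {"moves": [[[0,0,0],[0,0,0],0.1]]}}

```text
clock: 13.6
tool_pos: [0.6223, 0.0833, -0.0124]
eef_rot: [0.003, 0.763, 0.646, 0.0]
force: [3.4, -2.5, 1.4]
width: 0.024
gripper_force: 29.9
```

Run:
```python
from h import *
from scipy.spatial.transform import Rotation as R
s=arm.sense();t=arm.camera("top");w=arm.camera("wrist");d=arm.camera("side")
for n,i in(("t5",t),("w5",w),("s5",d)):cv2.imwrite(f"pics/{n}.png",i[:,:,::-1])
q=s["eef_rot"];print(np.round(s["tool_pos"],4),2*np.degrees(np.arctan2(q[2],q[1]))-90,s["width"],s["gripper_force"])
h,S,v=cv2.split(cv2.cvtColor(t,cv2.COLOR_RGB2HSV))
# blade leading edge in top view: threshold v along rows
m=((S<40)&(v>105)).astype(np.uint8)
n,l,st,c=cv2.connectedComponentsWithStats(m)
for i in np.argsort(-st[:,4])[1:7]:print("top",st[i],c[i].round(1))
# mould in side view: front-bottom edge: column profiles
g=cv2.cvtColor(d,cv2.COLOR_RGB2HSV)
for col in(270,280,290,300):print(col,[tuple(int(k) for k in g[r,col][1:]) for r in range(170,230,4)])
```

```text
[ 0.6223  0.0833 -0.0124] -9.462511819971354 0.023992752236959625 29.910828173160553
top [    0     0   560   420 96315] [274.3 173.6]
top [   0  253   89   50 2667] [ 45.9 277.2]
top [   0  178   80   41 2174] [ 43.3 198.2]
top [517 317  35  49 963] [529.5 340.2]
top [543 336  17  20 266] [551.5 344.7]
top [  0 216  11   4  29] [  4. 218.]
270 [(56, 50), (51, 50), (50, 51), (48, 48), (66, 50), (49, 42), (23, 34), (8, 63), (0, 62), (29, 35), (35, 29), (17, 30), (25, 31), (39, 33), (34, 30)]
280 [(43, 48), (50, 46), (54, 47), (56, 50), (39, 39), (21, 37), (5, 53), (32, 32), (29, 35), (43, 30), (23, 33), (34, 30), (34, 30), (24, 32), (34, 30)]
290 [(34, 149), (34, 149), (37, 150), (34, 150), (36, 149), (37, 151), (35, 36), (35, 36), (29, 35), (15, 33), (40, 32), (39, 33), (29, 35), (30, 34), (23, 33)]
300 [(36, 150), (34, 148), (35, 152), (34, 149), (36, 149), (36, 150), (36, 91), (27, 66), (37, 151), (34, 151), (20, 77), (23, 79), (13, 95), (12, 154), (7, 38)]
```

{"method": "jog_arm", "body": {"moves": [[[0,0,0],[0,0,0],0.1],[[0,0,0],[0,0,0],0.1]]}}

```text
clock: 13.95
tool_pos: [0.6188, 0.0883, -0.0126]
eef_rot: [0.0, 0.761, 0.648, -0.0]
force: [1.5, -3.1, 1.5]
width: 0.0237
gripper_force: 29.9
```

Run:
```python
from h import *
s=arm.sense();w=arm.camera("wrist");cv2.imwrite("pics/w6.png",w[:,:,::-1])
q=s["eef_rot"];print(np.round(s["tool_pos"],4),np.round(q,3),2*np.degrees(np.arctan2(q[2],q[1]))-90)
hsv=cv2.cvtColor(w,cv2.COLOR_RGB2HSV)
for c in(200,240,320,360):print(c,[(r,)+tuple(int(k) for k in hsv[r,c]) for r in range(0,180,6)])
# expected pixels of key points
from scipy.spatial.transform import Rotation as R
M=arm.camera_model("wrist");Rt=R.from_quat(np.roll(q,-1)).as_matrix()
def pw(X):
    p=M["mount"][:3,:3].T@(Rt.T@(np.array(X)-s["tool_pos"])-M["mount"][:3,3]);p=M["intrinsics"]@p;return (p[:2]/p[2]).round(1)
P=np.array([.5725,-.1916,0]);th=.46
print("rear",pw(P-.06*V),pw(P+.06*V)," frontbottom",[pw(P-.056*np.cos(th)*U+[0,0,.056*np.sin(th)]+k*V) for k in(-.06,.06)])
t=np.array(s["tool_pos"]);t[2]=.003;print("edge",[pw(t+.184*U+k*V) for k in(-.055,.055)],"blade back",[pw(t+.054*U+k*V) for k in(-.055,.055)])
```

```text
[ 0.6188  0.0883 -0.0126] [ 0.     0.761  0.648 -0.   ] -9.165094576538294
200 [(0, 35, 14, 237), (6, 33, 13, 237), (12, 33, 13, 237), (18, 33, 13, 238), (24, 33, 13, 238), (30, 35, 13, 239), (36, 33, 13, 239), (42, 33, 13, 239), (48, 33, 12, 239), (54, 35, 13, 240), (60, 33, 13, 240), (66, 33, 13, 240), (72, 35, 13, 241), (78, 33, 13, 241), (84, 33, 12, 241), (90, 33, 13, 241), (96, 33, 12, 241), (102, 33, 12, 241), (108, 32, 36, 249), (114, 30, 66, 252), (120, 28, 83, 252), (126, 28, 82, 252), (132, 28, 84, 252), (138, 28, 83, 252), (144, 28, 84, 252), (150, 28, 82, 252), (156, 28, 82, 252), (162, 28, 84, 252), (168, 28, 85, 252), (174, 21, 137, 177)]
240 [(0, 32, 14, 237), (6, 35, 13, 238), (12, 33, 13, 238), (18, 33, 13, 238), (24, 35, 13, 239), (30, 33, 13, 239), (36, 33, 12, 239), (42, 35, 13, 240), (48, 33, 13, 240), (54, 33, 12, 240), (60, 33, 12, 240), (66, 35, 13, 241), (72, 33, 13, 241), (78, 33, 12, 241), (84, 33, 12, 241), (90, 33, 12, 241), (96, 35, 13, 242), (102, 33, 13, 242), (108, 33, 13, 242), (114, 33, 13, 242), (120, 33, 12, 242), (126, 33, 12, 242), (132, 33, 12
[... 820 characters left out ...]
, 13, 238), (30, 35, 13, 239), (36, 33, 13, 239), (42, 33, 13, 239), (48, 35, 13, 240), (54, 33, 13, 240), (60, 33, 13, 240), (66, 33, 12, 240), (72, 35, 13, 241), (78, 33, 13, 241), (84, 33, 12, 241), (90, 33, 12, 241), (96, 33, 12, 241), (102, 33, 12, 241), (108, 35, 13, 242), (114, 33, 13, 242), (120, 33, 13, 242), (126, 33, 13, 242), (132, 32, 25, 164), (138, 34, 26, 165), (144, 32, 25, 165), (150, 32, 25, 165), (156, 32, 27, 131), (162, 32, 27, 131), (168, 32, 27, 131), (174, 34, 29, 132)]
rear [197.1 597.9] [353.8 598.1]  frontbottom [array([184.5, 595.9]), array([365.8, 596.1])]
edge [array([195.4, 505.7]), array([356.7, 506. ])] blade back [array([182., 341.]), array([370.4, 341.4])]
```

Run:
```python
from h import *
P=np.array([.5725,-.1916,0])
for th in(.44,.47,.5):
  for dp in(-.005,0,.005):
    X=P+dp*U-.056*np.cos(th)*U+[0,0,.056*np.sin(th)];T=P+dp*U+.17*(np.sin(th)*U+[0,0,np.cos(th)])-.056*np.cos(th)*U+[0,0,.056*np.sin(th)]
    print(th,dp,[proj("side",Y+k*V).round(1).tolist() for Y in(X,T) for k in(.06,-.06)])
im=cv2.imread("pics/s5.png");print()
o=cv2.cvtColor(cv2.imread("pics/s3.png")[:,:400],cv2.COLOR_BGR2GRAY)
for c in(170,190,210,230):print(c,round(180+c*.6),[(round(80+r*.6,1),int(o[r,c])) for r in range(190,240,3)])
g=cv2.cvtColor(im,cv2.COLOR_BGR2GRAY)
for c in range(262,336,8):print(c,[int(g[r,c]) for r in range(130,230,4)])
```

```text
0.44 -0.005 [[268.5, 206.5], [319.9, 213.4], [275.4, 131.8], [328.6, 136.9]]
0.44 0 [[269.1, 205.4], [320.3, 212.2], [276.0, 130.9], [329.0, 136.0]]
0.44 0.005 [[269.7, 204.2], [320.7, 211.0], [276.6, 130.0], [329.3, 135.0]]
0.47 -0.005 [[268.6, 205.8], [319.9, 212.7], [276.0, 131.2], [329.0, 136.2]]
0.47 0 [[269.2, 204.7], [320.4, 211.5], [276.6, 130.3], [329.4, 135.3]]
0.47 0.005 [[269.7, 203.5], [320.8, 210.3], [277.2, 129.4], [329.7, 134.3]]
0.5 -0.005 [[268.6, 205.1], [320.0, 212.0], [276.7, 130.6], [329.4, 135.6]]
0.5 0 [[269.2, 203.9], [320.4, 210.7], [277.2, 129.7], [329.7, 134.6]]
0.5 0.005 [[269.8, 202.8], [320.9, 209.5], [277.8, 128.8], [330.1, 133.7]]

170 282 [(194.0, 38), (195.8, 60), (197.6, 121), (199.4, 126), (201.2, 127), (203.0, 126), (204.8, 124), (206.6, 98), (208.4, 68), (210.2, 72), (212.0, 71), (213.8, 71), (215.6, 76), (217.4, 124), (219.2, 131), (221.0, 129), (222.8, 130)]
190 294 [(194.0, 59), (195.8, 39), (197.6, 69), (199.4, 112), (201.2, 125), (203.0, 126), (204.8, 126), (206.6, 127), (208.4, 92), (210.2, 70), (212.0, 71), (213.8, 71), (215.6, 70), (217.
[... 994 characters left out ...]
, 143, 144, 87, 58, 140, 142, 142, 143, 143, 145, 32, 35, 90, 94, 52, 52, 65, 72, 37]
302 [134, 170, 143, 142, 142, 144, 145, 144, 139, 38, 135, 142, 144, 142, 141, 143, 103, 47, 146, 145, 83, 76, 89, 153, 38]
310 [138, 126, 142, 144, 142, 143, 142, 143, 146, 42, 144, 144, 141, 141, 143, 143, 142, 39, 137, 144, 117, 78, 76, 70, 45]
318 [146, 190, 142, 141, 142, 141, 141, 140, 142, 40, 118, 140, 141, 143, 143, 142, 145, 41, 129, 145, 146, 79, 80, 121, 43]
326 [126, 192, 140, 139, 140, 142, 141, 134, 128, 61, 59, 96, 92, 90, 83, 81, 73, 55, 132, 135, 134, 132, 134, 151, 151]
334 [132, 132, 129, 126, 126, 127, 127, 128, 111, 84, 68, 72, 72, 70, 72, 70, 71, 69, 133, 134, 133, 137, 151, 150, 150]
```

{"method": "jog_arm", "body": {"moves": [[[0,0,0],[-0.05,-0.3,0],0.1],[[0,0,0],[-0.05,-0.3,0],0.1],[[0,0,0],[-0.05,-0.3,0],0.1],[[0,0,0],[-0.05,-0.3,0],0.1],[[0,0,0],[-0.03,-0.2,0],0.1],[[0,0,0],[-0.03,-0.2,0],0.1],[[0,0,0],[-0.02,-0.1,0],0.1],[[0,0,0],[0,0,0],0.1],[[0,0,0],[0,0,0],0.1]]}}

```text
clock: 14.9
tool_pos: [0.6048, 0.0019, -0.0127]
eef_rot: [0.001, 0.762, 0.648, -0.001]
force: [0.6, -1.6, 3.9]
width: 0.0238
gripper_force: 29.9
```

Run:
```python
from h import *
s=arm.sense();d=arm.camera("side");cv2.imwrite("pics/s7.png",d[:,:,::-1])
t=np.array(s["tool_pos"]);q=s["eef_rot"];print(t.round(4),2*np.degrees(np.arctan2(q[2],q[1]))-90)
t[2]=0
g=cv2.cvtColor(d,cv2.COLOR_RGB2GRAY);g0=cv2.cvtColor(cv2.imread("pics/s5.png"),cv2.COLOR_BGR2GRAY)
for c in range(294,346,4):print(c,[int(g[r,c]) for r in range(196,260,2)])
print("edge now",[proj("side",t+.184*U+k*V+[0,0,.003]).round(1) for k in(.055,-.055)],"back",[proj("side",t+.054*U+k*V+[0,0,.003]).round(1) for k in(.055,-.055)])
t5=np.array([.6188,.0883,0]);print("edge at s5",[proj("side",t5+.184*U+k*V+[0,0,.003]).round(1) for k in(.055,-.055)])
for c in(300,310,320,330):print(c,[int(g0[r,c]) for r in range(206,260,2)])
```

```text
[ 0.6048  0.0019 -0.0127] -9.246579454582161
294 [38, 37, 33, 30, 32, 32, 31, 33, 32, 32, 41, 48, 36, 36, 38, 37, 38, 33, 66, 139, 127, 139, 149, 100, 141, 143, 142, 146, 104, 83, 82, 83]
298 [31, 32, 31, 30, 31, 34, 31, 31, 37, 36, 37, 34, 33, 41, 56, 48, 79, 149, 150, 150, 149, 146, 148, 105, 146, 158, 156, 160, 110, 81, 84, 83]
302 [31, 30, 30, 31, 33, 32, 35, 38, 36, 35, 33, 123, 153, 151, 146, 51, 55, 141, 146, 145, 146, 148, 147, 137, 128, 158, 157, 160, 111, 76, 76, 75]
306 [36, 35, 36, 35, 36, 36, 35, 38, 37, 38, 35, 81, 153, 149, 147, 72, 47, 131, 150, 150, 147, 147, 148, 145, 100, 157, 158, 142, 133, 78, 75, 76]
310 [53, 35, 37, 36, 34, 37, 35, 36, 38, 38, 37, 36, 33, 92, 154, 93, 48, 98, 150, 149, 149, 149, 150, 139, 116, 154, 157, 155, 120, 78, 75, 76]
314 [77, 38, 37, 36, 37, 37, 38, 38, 38, 38, 40, 41, 38, 49, 107, 85, 42, 52, 90, 78, 88, 139, 142, 142, 142, 150, 156, 156, 137, 112, 107, 73]
318 [101, 43, 40, 37, 39, 37, 39, 40, 39, 42, 47, 39, 41, 40, 39, 38, 38, 36, 38, 56, 90, 137, 142, 142, 140, 145, 157, 158, 141, 142, 140, 81]
322 [113, 46, 51, 41, 39, 39, 38, 37,
[... 892 characters left out ...]
6, 158, 159, 141, 144]
edge now [array([275.5, 204.3]), array([320.7, 210.3])] back [array([259.9, 236.1]), array([309.4, 243.5])]
edge at s5 [array([265.4, 225. ]), array([313.4, 231.9])]
300 [144, 141, 75, 76, 77, 77, 93, 151, 153, 89, 38, 42, 37, 40, 38, 39, 41, 39, 39, 39, 44, 40, 47, 152, 127, 52, 57]
310 [144, 146, 117, 76, 78, 77, 76, 94, 70, 44, 45, 40, 43, 42, 40, 42, 42, 45, 44, 42, 45, 46, 42, 40, 36, 52, 100]
320 [142, 135, 131, 85, 84, 88, 124, 133, 147, 105, 98, 101, 121, 143, 151, 153, 151, 151, 151, 150, 152, 165, 167, 156, 150, 151, 152]
330 [132, 132, 131, 133, 133, 139, 148, 151, 150, 150, 148, 151, 151, 150, 151, 152, 152, 151, 152, 152, 151, 154, 167, 169, 138, 151, 152]
```

{"method": "jog_arm", "body": {"moves": [[[0,0,0],[-0.005,-0.03,0],0.1],[[0,0,0],[0,0,0],0.1]]}}

```text
clock: 15.15
tool_pos: [0.6048, 0.0019, -0.0126]
eef_rot: [0.0, 0.762, 0.648, -0.0]
force: [-0.2, -0.7, 3.4]
width: 0.0236
gripper_force: 29.9
```

{"method": "jog_arm", "body": {"moves": [[[0,0,0],[-0.005,-0.03,0],0.1],[[0,0,0],[0,0,0],0.1]]}}

```text
clock: 15.35
tool_pos: [0.6048, 0.0019, -0.0125]
eef_rot: [-0.0, 0.761, 0.648, 0.001]
force: [-0.2, 2.0, 4.0]
width: 0.0238
gripper_force: 29.9
```

{"method": "jog_arm", "body": {"moves": [[[0,0,0],[-0.005,-0.03,0],0.1],[[0,0,0],[0,0,0],0.1]]}}

```text
clock: 15.55
tool_pos: [0.6045, 0.0011, -0.0125]
eef_rot: [-0.001, 0.761, 0.649, 0.001]
force: [1.2, 4.4, 4.5]
width: 0.0241
gripper_force: 29.9
```

{"method": "jog_arm", "body": {"moves": [[[0,0,0],[0,0,0.04],0.1],[[0,0,0],[0,0,0],0.1]]}}

```text
clock: 15.75
tool_pos: [0.603, -0.0019, -0.0116]
eef_rot: [-0.0, 0.762, 0.648, -0.001]
force: [-0.2, -0.1, -3.3]
width: 0.0241
gripper_force: 29.9
```

{"method": "jog_arm", "body": {"moves": [[[0,0,0],[-0.003,-0.02,0],0.1],[[0,0,0],[0,0,0],0.1]]}}

```text
clock: 15.95
tool_pos: [0.6032, -0.0022, -0.0113]
eef_rot: [-0.0, 0.762, 0.648, -0.001]
force: [-0.3, 2.0, -2.4]
width: 0.0238
gripper_force: 29.9
```

{"method": "jog_arm", "body": {"moves": [[[0,0,0],[0,0,-0.03],0.1],[[0,0,0],[0,0,0],0.4],[[0,0,0],[0,0,0],0.6],[[0,0,0],[0,0,0],0.7],[[0,0,0],[0,0,0.3],0.7],[[0,0,0],[0,0,0.9],0.8],[[0,0,0],[0,0,0.95],1],[[0,0,0],[0,0,0.95],1],[[0,0,0],[0,0,0.95],1],[[0,0,0],[0,0,0.95],1]]}}

```text
clock: 16.95
tool_pos: [0.6039, -0.0022, 0.2416]
eef_rot: [0.001, 0.762, 0.648, 0.001]
force: [1.0, 0.7, 0.1]
width: 0.0842
gripper_force: 0.0
```

{"method": "jog_arm", "body": {"moves": [[[0,0,0.09],[-0.08,-0.5,0.1],1],[[0,0,0.09],[-0.08,-0.5,0],1],[[0,0,0.09],[-0.08,-0.5,0],1],[[0,0,0.09],[-0.08,-0.5,0],1],[[0,0,0.09],[-0.08,-0.5,0],1],[[0,0,0.09],[-0.08,-0.5,0],1],[[0,0,0.09],[-0.08,-0.5,0],1],[[0,0,0.09],[-0.08,-0.5,0],1],[[0,0,0.09],[-0.08,-0.5,0],1],[[0,0,0.09],[-0.08,-0.5,0],1]]}}

```text
clock: 17.95
tool_pos: [0.5637, -0.2531, 0.2444]
eef_rot: [0.001, 0.156, 0.988, -0.0]
force: [0.0, -0.2, 0.4]
width: 0.087
gripper_force: 0.0
```

{"method": "jog_arm", "body": {"moves": [[[0,0,0.09],[0,-0.4,0],1],[[0.074,-0.012,0],[0,0,0],1],[[0.074,-0.012,0],[0,0,0],1],[[0.074,-0.012,0],[0,0,0],1],[[0.075,-0.012,0],[0,0,0],1],[[0,0,0],[0,0,0],1]]}}

```text
clock: 18.55
tool_pos: [0.5607, -0.2774, 0.2406]
eef_rot: [0.015, 0.091, 0.968, 0.233]
force: [-0.7, -1.7, -0.4]
width: 0.0873
gripper_force: 0.0
```

Run:
```python
from h import *
s=arm.sense();w=arm.camera("wrist");d=arm.camera("side");t=arm.camera("top")
for n,i in(("t8",t),("w8",w),("s8",d)):cv2.imwrite(f"pics/{n}.png",i[:,:,::-1])
print(np.round(s["tool_pos"],4),np.round(s["eef_rot"],4),np.round(s["joint_pos"],2))
g=cv2.cvtColor(d,cv2.COLOR_RGB2GRAY)
for c in(282,294,306,318):print(c,[int(g[r,c]) for r in range(190,256,2)])
```

```text
[ 0.5607 -0.2774  0.2406] [0.0153 0.0908 0.9681 0.233 ] [ 0.36  0.45  0.45  1.3  -0.57  1.72  2.18]
282 [127, 70, 39, 71, 121, 125, 122, 122, 109, 65, 70, 70, 75, 128, 131, 133, 130, 109, 103, 92, 95, 96, 97, 95, 94, 93, 91, 84, 74, 59, 56, 57, 67]
294 [121, 120, 53, 39, 87, 118, 122, 122, 126, 94, 68, 70, 71, 84, 136, 132, 133, 131, 133, 132, 121, 99, 123, 112, 128, 110, 111, 119, 126, 128, 133, 137, 141]
306 [119, 118, 115, 40, 35, 107, 119, 121, 121, 124, 85, 71, 72, 71, 86, 135, 134, 133, 132, 132, 132, 132, 132, 131, 131, 132, 105, 119, 139, 141, 126, 127, 127]
318 [120, 119, 121, 89, 36, 46, 108, 120, 123, 123, 121, 75, 70, 71, 73, 109, 115, 106, 112, 125, 128, 127, 126, 127, 128, 127, 126, 126, 128, 140, 141, 125, 127]
```

{"method": "jog_arm", "body": {"moves": [[[0,0,0.015],[-0.05,-0.07,-0.04],1],[[0,0,0],[0.051,0.311,-0.613],1],[[0,0,0],[0.051,0.311,-0.613],1],[[0,0,0],[0.051,0.311,-0.613],1],[[0,0,0],[0.051,0.311,-0.613],1],[[0,0,0],[0,0,0],1]]}}

```text
clock: 19.3
tool_pos: [0.5708, -0.2066, 0.1154]
eef_rot: [0.011, 0.071, 0.969, 0.236]
force: [-0.8, 0.2, 0.3]
width: 0.0875
gripper_force: 0.0
```

{"method": "jog_arm", "body": {"moves": [[[0,0,0],[0,0,0],1],[[0,0,0],[0,0,0],1]]}}

```text
clock: 19.5
tool_pos: [0.5729, -0.2145, 0.1208]
eef_rot: [0.016, 0.074, 0.97, 0.232]
force: [-0.4, -0.6, 0.5]
width: 0.087
gripper_force: 0.0
```

Run:
```python
from h import *
s=arm.sense();print({k:np.round(s[k],4).tolist() for k in("tool_pos","eef_rot","force","width")})
for n in("side","wrist"):
  im=arm.camera(n);cv2.imwrite(f"pics/{n}9.png",im[:,:,::-1])
g=cv2.cvtColor(cv2.imread("pics/wrist9.png"),cv2.COLOR_BGR2GRAY);g3=cv2.imread("pics/s3.png",0)[:,400:]
for r in(250,260,270):print(r,np.where(np.diff((g[r]<45).astype(int)))[0])
for r in(160,180,200,220,230):print(r,[int(x) for x in g[r,180:400:6]])
print("ref");
for r in(115,130,145,158,165):print(r,[int(x) for x in g3[r,129:286:4]])
```

```text
{'tool_pos': [0.5729, -0.2145, 0.1208], 'eef_rot': [0.0158, 0.0737, 0.9697, 0.2325], 'force': [-0.4231, -0.6155, 0.4855], 'width': 0.087}
250 [168 176 381 388]
260 [ 94 160 188 244 287 370 396 462]
270 [ 96 150 189 239 291 369 405 461]
160 [79, 84, 78, 78, 124, 135, 135, 171, 171, 172, 173, 173, 173, 173, 151, 141, 239, 239, 240, 240, 240, 240, 240, 240, 240, 232, 224, 224, 224, 224, 224, 207, 197, 204, 197, 189, 197]
180 [151, 149, 155, 144, 118, 134, 135, 134, 134, 135, 136, 135, 137, 230, 210, 158, 227, 227, 227, 228, 228, 228, 228, 229, 230, 226, 220, 217, 218, 222, 215, 78, 78, 78, 74, 215, 173]
200 [150, 144, 150, 147, 114, 135, 136, 136, 136, 136, 145, 229, 229, 229, 207, 161, 227, 228, 228, 228, 229, 229, 229, 229, 230, 216, 220, 220, 218, 218, 217, 210, 211, 211, 205, 181, 210]
220 [51, 82, 106, 135, 109, 135, 136, 137, 225, 229, 230, 230, 230, 230, 226, 181, 240, 240, 240, 240, 240, 240, 240, 240, 240, 200, 218, 218, 216, 217, 215, 211, 211, 211, 211, 211, 210]
230 [149, 144, 142, 149, 110, 135, 136, 228, 228, 229, 229, 230, 230, 230, 221, 183, 240, 240, 240, 240, 240, 240,
[... 393 characters left out ...]
 233, 233, 234, 234, 235, 235, 234, 216, 219, 219, 218, 218, 218, 219, 219, 218, 218]
145 [158, 160, 156, 154, 155, 158, 121, 139, 142, 142, 143, 143, 142, 143, 143, 143, 192, 232, 134, 220, 233, 233, 234, 233, 234, 234, 234, 234, 235, 232, 219, 219, 219, 219, 219, 219, 218, 219, 218, 218]
158 [158, 155, 154, 154, 154, 149, 138, 134, 142, 142, 143, 144, 144, 208, 234, 244, 244, 243, 146, 237, 244, 244, 244, 244, 244, 235, 234, 235, 235, 228, 219, 219, 219, 219, 218, 219, 218, 218, 218, 218]
165 [114, 149, 154, 149, 152, 153, 147, 132, 141, 142, 143, 143, 234, 235, 241, 244, 244, 243, 152, 237, 244, 244, 244, 244, 208, 163, 144, 148, 204, 139, 219, 219, 219, 219, 219, 219, 218, 218, 218, 218]
```

{"method": "jog_arm", "body": {"moves": [[[0,0,0],[-0.08,-0.07,-0.08],1],[[0,0,0],[0,0,0],0.8],[[0,0,0],[0,0,0],0.72],[[0,0,0],[0,0,0],0.68],[[0,0,0],[0,0,0],0.64],[[0,0,0],[0,0,0],0.6],[[0,0,0],[0,0,0],0.5],[[0,0,0],[0,0,0],0.5]], "newtons": 15}}

```text
clock: 20.4
tool_pos: [0.5678, -0.2166, 0.1143]
eef_rot: [0.014, 0.074, 0.969, 0.234]
force: [0.1, -1.1, -0.3]
width: 0.0558
gripper_force: 15.0
```

{"method": "jog_arm", "body": {"moves": [[[-0.0148,0.0024,0],[0.0088,0.0537,0.009],0.5],[[-0.0148,0.0024,0],[0.0088,0.0537,0.009],0.5],[[-0.0148,0.0024,0],[0.0088,0.0537,0.009],0.5],[[-0.0148,0.0024,0],[0.0088,0.0537,0.009],0.5],[[-0.0148,0.0024,0],[0.0088,0.0537,0.009],0.5],[[-0.0148,0.0024,0],[0.0088,0.0537,0.006],0.5],[[-0.0148,0.0024,0],[0.0088,0.0537,0.006],0.5],[[-0.0148,0.0024,0],[0.0088,0.0537,0.006],0.5],[[-0.0148,0.0024,0],[0.0088,0.0537,0.006],0.5],[[-0.0148,0.0024,0],[0.0088,0.0537,0.006],0.5]]}}

```text
clock: 21.4
tool_pos: [0.5724, -0.1901, 0.1184]
eef_rot: [0.005, 0.077, 0.99, 0.117]
force: [-1.6, -4.5, 2.7]
width: 0.056
gripper_force: 15.0
```

{"method": "jog_arm", "body": {"moves": [[[-0.0148,0.0024,0],[0.0088,0.0537,0],0.5],[[-0.0148,0.0024,0],[0.0088,0.0537,0],0.5],[[-0.0148,0.0024,0],[0.0088,0.0537,0],0.5],[[-0.0148,0.0024,0],[0.0088,0.0537,0],0.5],[[-0.0148,0.0024,0],[0.0088,0.0537,0],0.5],[[-0.0148,0.0024,0],[0.0088,0.0537,-0.006],0.5],[[-0.0148,0.0024,0],[0.0088,0.0537,-0.006],0.5],[[-0.0148,0.0024,0],[0.0088,0.0537,-0.006],0.5]]}}

```text
clock: 22.2
tool_pos: [0.5761, -0.1678, 0.1173]
eef_rot: [-0.003, 0.077, 0.997, 0.024]
force: [0.9, -3.8, 4.0]
width: 0.0559
gripper_force: 15.1
```

{"method": "jog_arm", "body": {"moves": [[[-0.0148,0.0024,0],[0.0088,0.0537,-0.006],0.5],[[-0.0148,0.0024,0],[0.0088,0.0537,-0.006],0.5],[[0,0,0],[0,0,0],0.5],[[0,0,0],[0,0,0],0.5]]}}

```text
clock: 22.6
tool_pos: [0.577, -0.1619, 0.1167]
eef_rot: [-0.005, 0.077, 0.997, 0.001]
force: [2.1, -3.5, 4.5]
width: 0.0559
gripper_force: 15.0
```

Run:
```python
from h import *
s=arm.sense();print({k:np.round(s[k],4).tolist() for k in("tool_pos","eef_rot","force","moment","width")})
d=arm.camera("side");cv2.imwrite("pics/s10.png",d[:,:,::-1])
g=cv2.cvtColor(d,cv2.COLOR_RGB2GRAY)
for c in(282,294,306,318):print(c,[int(g[r,c]) for r in range(190,256,2)])
c=np.array([.577,-.164,0])
print([proj("side",c-.028*U+k*V+[0,0,.003]).round(1).tolist() for k in(.06,-.06)])
```

```text
{'tool_pos': [0.577, -0.1619, 0.1167], 'eef_rot': [-0.0052, 0.077, 0.997, 0.0012], 'force': [2.1094, -3.4823, 4.4872], 'moment': [-0.8976, -0.3231, 0.175], 'width': 0.0559}
282 [85, 85, 85, 85, 85, 86, 88, 52, 33, 67, 85, 86, 85, 74, 72, 72, 80, 108, 105, 97, 99, 99, 99, 100, 97, 97, 94, 87, 77, 61, 56, 60, 69]
294 [83, 84, 83, 83, 82, 80, 81, 82, 43, 32, 80, 84, 84, 86, 75, 71, 71, 86, 88, 84, 75, 60, 71, 72, 102, 103, 110, 117, 120, 135, 140, 146, 147]
306 [82, 83, 81, 81, 83, 83, 84, 84, 80, 35, 34, 81, 84, 83, 85, 72, 71, 72, 72, 73, 72, 74, 72, 72, 84, 81, 98, 112, 130, 133, 133, 133, 135]
318 [82, 80, 82, 82, 82, 81, 82, 83, 84, 72, 32, 42, 83, 84, 83, 82, 68, 68, 68, 70, 70, 71, 68, 70, 71, 71, 70, 69, 113, 130, 133, 132, 132]
[[268.7, 214.1], [319.5, 221.1]]
```

{"method": "jog_arm", "body": {"moves": [[[0,0,0],[0,0,0],0.65],[[0,0,0],[0,0,0],0.66],[[0,0,0],[0,0,0],0.7],[[0,0,0],[0,0,0],0.8],[[0,0,0],[0,0,0],0.9],[[0,0,0],[0,0,0],1],[[0,0,0],[0,0,0],1]]}}

```text
clock: 23.35
tool_pos: [0.5765, -0.1624, 0.1164]
eef_rot: [-0.006, 0.078, 0.997, 0.001]
force: [-0.3, -0.7, 1.4]
width: 0.0828
gripper_force: 0.0
```

Run:
```python
from h import *
s=arm.sense();print({k:np.round(s[k],4).tolist() for k in("tool_pos","eef_rot","force","width")})
d=arm.camera("side");cv2.imwrite("pics/s11.png",d[:,:,::-1]);w=arm.camera("wrist");cv2.imwrite("pics/w11.png",w[:,:,::-1])
a=cv2.imread("pics/s10.png",0);b=cv2.imread("pics/s11.png",0)
for c in(282,294,306,318):print(c,[int(b[r,c]) for r in range(140,256,2)])
df=cv2.absdiff(cv2.GaussianBlur(a,(3,3),0),cv2.GaussianBlur(b,(3,3),0));df[:,:]=(df>25)*255
n,l,st,ce=cv2.connectedComponentsWithStats(df)
for i in np.argsort(-st[:,4])[1:6]:print(st[i])
g=cv2.cvtColor(w,cv2.COLOR_RGB2GRAY)
for r in(190,220):print(r,[int(x) for x in g[r,180:400:6]])
```

```text
{'tool_pos': [0.5765, -0.1624, 0.1164], 'eef_rot': [-0.0056, 0.0776, 0.997, 0.0014], 'force': [-0.2998, -0.6783, 1.3705], 'width': 0.0828}
282 [30, 101, 111, 108, 105, 106, 83, 82, 82, 82, 83, 83, 84, 83, 85, 83, 85, 84, 79, 37, 34, 79, 84, 84, 85, 83, 85, 84, 84, 85, 85, 87, 52, 32, 69, 87, 86, 85, 74, 72, 71, 83, 108, 105, 96, 99, 99, 98, 96, 97, 96, 93, 88, 75, 59, 56, 61, 68]
294 [31, 29, 30, 32, 30, 31, 30, 30, 33, 31, 32, 32, 32, 77, 83, 81, 83, 84, 84, 63, 31, 40, 80, 82, 83, 82, 82, 82, 83, 82, 83, 83, 82, 40, 31, 80, 85, 85, 85, 75, 73, 72, 86, 88, 88, 76, 59, 70, 68, 113, 103, 109, 118, 118, 134, 141, 146, 147]
306 [35, 43, 82, 88, 82, 85, 88, 84, 81, 81, 81, 81, 80, 80, 79, 81, 82, 82, 82, 85, 48, 29, 50, 83, 82, 82, 83, 81, 82, 83, 81, 81, 83, 80, 32, 36, 80, 84, 84, 83, 72, 72, 71, 71, 70, 73, 73, 71, 74, 72, 82, 96, 111, 130, 132, 134, 133, 133]
318 [144, 133, 147, 150, 131, 79, 85, 91, 82, 79, 81, 79, 80, 79, 80, 82, 81, 81, 82, 82, 78, 34, 28, 74, 83, 81, 81, 81, 83, 81, 83, 82, 81, 85, 67, 29, 46, 84, 85, 84, 84, 66, 67, 69, 69, 70, 68, 69, 68, 69, 70, 70, 68, 114, 132, 134, 131, 132]
[287 161  11   5  33]
[286 142   2  12  17]
[288 114   4   2   7]
[293 115   3   3   6]
[316 116   2   2   4]
190 [47, 45, 93, 105, 193, 188, 237, 237, 237, 237, 237, 237, 237, 237, 238, 231, 147, 223, 145, 144, 143, 143, 144, 144, 145, 145, 146, 131, 150, 151, 150, 119, 40, 110, 137, 172, 213]
220 [45, 45, 57, 104, 106, 132, 235, 237, 238, 237, 237, 238, 238, 238, 237, 230, 155, 132, 144, 145, 146, 145, 145, 146, 145, 144, 144, 122, 146, 146, 146, 144, 144, 144, 144, 143, 142]
```

{"method": "jog_arm", "body": {"moves": [[[0,0,0],[0,0,0.4],1],[[0,0,0],[0,0,0.8],1],[[0,0,0],[0,0,0.8],1],[[0,0,0],[0,0,0.8],1],[[0,0,-0.091],[0,0.3,0],1],[[0,0,-0.091],[0.08,0.5,0],1],[[0,0,-0.091],[0.08,0.5,0],1],[[0,0,-0.091],[0.08,0.5,0],1],[[0,0,-0.091],[0.08,0.5,0],1],[[0,0,-0.091],[0.08,0.5,0],1]]}}

```text
clock: 24.45
tool_pos: [0.5967, -0.0217, 0.2567]
eef_rot: [-0.004, 0.488, 0.873, 0.004]
force: [-0.6, 0.6, -0.1]
width: 0.087
gripper_force: 0.0
```

{"method": "jog_arm", "body": {"moves": [[[0,0,-0.091],[0.07,0.2,0],1],[[0,0,-0.091],[0.07,0.2,-0.4],0.9],[[0,0,-0.091],[0,0,-0.8],0.8],[[0,0,-0.091],[0,0,-0.8],0.7],[[0,0,-0.091],[0,0,-0.6],0.7],[[0,0,0],[0,0,0],0.7],[[0,0,0],[0,0,0],0.7]]}}

```text
clock: 25.15
tool_pos: [0.6038, -0.0028, 0.1272]
eef_rot: [-0.003, 0.759, 0.651, 0.005]
force: [0.2, -0.2, -0.2]
width: 0.0614
gripper_force: 0.0
```

Run:
```python
from h import *
s=arm.sense();q=s["eef_rot"];w=arm.camera("wrist");cv2.imwrite("pics/w12.png",w[:,:,::-1])
print(np.round(s["tool_pos"],4),np.round(q,3),2*np.degrees(np.arctan2(q[2],q[1]))-90,s["width"])
h,S,v=cv2.split(cv2.cvtColor(w,cv2.COLOR_RGB2HSV))
m=((h<14)&(S>140)&(v>60)).astype(np.uint8);n,l,st,c=cv2.connectedComponentsWithStats(m)
for i in np.argsort(-st[:,4])[1:3]:
  print(st[i],c[i])
  for r in range(st[i][1]+3,st[i][1]+st[i][3],15):
    x=np.where(l[r]==i)[0];print(r,x.min(),x.max(),ray("wrist",((x.min()+x.max())/2,r),.042).round(4))
```

```text
[ 0.6038 -0.0028  0.1272] [-0.003  0.759  0.651  0.005] -8.800040459476733 0.061389371905962165
[ 264  137   30  123 2960] [278.48175676 189.91486486]
140 266 292 [0.615  0.0506 0.042 ]
155 265 293 [0.6132 0.0392 0.042 ]
170 265 292 [0.611  0.0276 0.042 ]
185 265 292 [0.6092 0.0156 0.042 ]
200 265 291 [0.6069 0.0035 0.042 ]
215 265 291 [ 0.6049 -0.0089  0.042 ]
230 265 291 [ 0.6029 -0.0217  0.042 ]
245 265 290 [ 0.6005 -0.0347  0.042 ]
```

{"method": "jog_arm", "body": {"moves": [[[0,0,-0.004],[0.04,0,-0.8],0.7],[[0,0,0],[0,0,-0.8],0.7],[[0,0,0],[0,0,-0.5],0.7],[[0,0,0],[0,0,-0.4],0.7],[[0,0,0],[0,0,-0.28],0.7],[[0,0,0],[0,0,0],0.5],[[0,0,0],[0,0,0],0.4]]}}

```text
clock: 25.9
tool_pos: [0.6071, -0.0028, -0.0108]
eef_rot: [-0.002, 0.762, 0.647, 0.006]
force: [-0.8, 0.6, 0.9]
width: 0.0518
gripper_force: 0.0
```

{"method": "jog_arm", "body": {"moves": [[[0,0,0],[0,0,0],0.3],[[0,0,0],[0,0,0],0.25],[[0,0,0],[0,0,0],0.2],[[0,0,0],[0,0,0],0.1],[[0,0,0],[0,0,0],0.1],[[0,0,0],[0,0,0],0.1]], "newtons": 30}}

```text
clock: 26.5
tool_pos: [0.6051, -0.0025, -0.0119]
eef_rot: [-0.004, 0.763, 0.647, 0.005]
force: [-4.4, 0.7, 5.7]
width: 0.0239
gripper_force: 30.0
```

{"method": "jog_arm", "body": {"moves": [[[0,0,0],[0,0,0.02],0.1],[[0,0,0],[0.008,0.05,0],0.1],[[0,0,0],[0.016,0.1,0],0.1],[[0,0,0],[0.02,0.13,0],0.1],[[0,0,0],[0.026,0.16,0],0.1],[[0,0,0],[0.026,0.16,0],0.1],[[0,0,0],[0.026,0.16,0],0.1],[[0,0,0],[0.01,0.16,0],0.1],[[0,0,0],[-0.02,0.16,0],0.1],[[0,0,0],[-0.05,0.16,0],0.1]]}}

```text
clock: 27.5
tool_pos: [0.6094, 0.0557, -0.0119]
eef_rot: [-0.001, 0.763, 0.647, 0.004]
force: [2.2, -5.4, -2.5]
width: 0.0238
gripper_force: 30.0
```

Run:
```python
from h import *
s=arm.sense();print(np.round(s["tool_pos"],4),np.round(s["force"],1))
d=arm.camera("side");cv2.imwrite("pics/s13.png",d[:,:,::-1])
t=np.array(s["tool_pos"])
c=t+.165*U;c[2]=.003 # expected mould centre
p=[proj("side",c-.028*U+k*V).round(1) for k in(.06,-.06)];print("expected front bottom",p)
g=cv2.cvtColor(d,cv2.COLOR_RGB2GRAY)
for cc in range(272,330,10):print(cc,[(r,int(g[r,cc])) for r in range(200,262,3)])
```

```text
[ 0.6094  0.0557 -0.0119] [ 2.2 -5.4 -2.5]
expected front bottom [array([263.3, 228.3]), array([316.3, 236. ])]
272 [(200, 32), (203, 27), (206, 28), (209, 32), (212, 36), (215, 33), (218, 29), (221, 31), (224, 31), (227, 32), (230, 45), (233, 86), (236, 158), (239, 51), (242, 89), (245, 147), (248, 91), (251, 55), (254, 58), (257, 59), (260, 62)]
282 [(200, 28), (203, 29), (206, 30), (209, 30), (212, 29), (215, 29), (218, 30), (221, 28), (224, 30), (227, 30), (230, 32), (233, 65), (236, 34), (239, 34), (242, 36), (245, 39), (248, 36), (251, 32), (254, 34), (257, 32), (260, 34)]
292 [(200, 29), (203, 31), (206, 30), (209, 32), (212, 29), (215, 29), (218, 27), (221, 32), (224, 32), (227, 31), (230, 37), (233, 33), (236, 36), (239, 39), (242, 62), (245, 59), (248, 111), (251, 152), (254, 153), (257, 144), (260, 162)]
302 [(200, 62), (203, 62), (206, 63), (209, 68), (212, 63), (215, 31), (218, 35), (221, 36), (224, 36), (227, 36), (230, 34), (233, 36), (236, 92), (239, 134), (242, 124), (245, 48), (248, 150), (251, 153), (254, 151), (257, 153), (260, 101)]
312 [(200, 82), (203, 91), (206, 91), (209, 91), (212, 83), (215, 39), (218, 40), (221, 41), (224, 40), (227, 38), (230, 41), (233, 42), (236, 40), (239, 40), (242, 36), (245, 36), (248, 35), (251, 32), (254, 58), (257, 147), (260, 146)]
322 [(200, 119), (203, 145), (206, 142), (209, 140), (212, 107), (215, 41), (218, 46), (221, 43), (224, 40), (227, 39), (230, 45), (233, 74), (236, 107), (239, 129), (242, 131), (245, 144), (248, 160), (251, 163), (254, 146), (257, 148), (260, 146)]
```

{"method": "jog_arm", "body": {"moves": [[[0,0,0],[-0.1,0.19,0],0.1],[[0,0,0],[-0.1,0.19,0],0.1],[[0,0,0],[-0.1,0.19,0],0.1],[[0,0,0],[-0.1,0.19,0],0.1],[[0,0,0],[-0.1,0.19,0],0.1],[[0,0,0],[-0.1,0.19,0],0.1],[[0,0,0],[-0.1,0.19,0],0.1],[[0,0,0],[-0.1,0.19,0],0.1],[[0,0,0],[-0.1,0.19,0],0.1],[[0,0,0],[-0.1,0.19,0],0.1]]}}

```text
clock: 28.55
tool_pos: [0.5584, 0.154, -0.0117]
eef_rot: [-0.002, 0.762, 0.647, 0.004]
force: [1.0, -4.9, -4.1]
width: 0.0238
gripper_force: 30.1
```

{"method": "jog_arm", "body": {"moves": [[[0,0,0],[-0.1,0.19,0],0.1],[[0,0,0],[-0.1,0.19,0],0.1],[[0,0,0],[-0.1,0.19,0],0.1],[[0,0,0],[-0.1,0.19,0],0.1],[[0,0,0],[-0.1,0.19,0],0.1],[[0,0,0],[-0.1,0.19,0],0.1],[[0,0,0],[-0.1,0.19,0],0.1],[[0,0,0],[-0.1,0.19,0],0.1],[[0,0,0],[-0.06,0.1,0],0.1],[[0,0,0],[-0.06,0.1,0],0.1]]}}

```text
clock: 29.55
tool_pos: [0.5124, 0.2397, -0.0117]
eef_rot: [-0.002, 0.762, 0.647, 0.004]
force: [1.5, -5.3, -4.6]
width: 0.0236
gripper_force: 30.1
```

{"method": "jog_arm", "body": {"moves": [[[0,0,0],[0,0,-0.02],0.1],[[0,0,0],[0,0,0],0.1],[[0,0,0],[0,0,0],0.3],[[0,0,0],[0,0,0],0.5],[[0,0,0],[0,0,0],0.7],[[0,0,0],[0,0,0],0.7],[[0,0,0],[0,0,0.3],0.7],[[0,0,0],[0,0,0.8],0.7],[[0,0,0],[0,0,0.9],0.7],[[0,0,0],[0,0,0.9],0.7]]}}

```text
clock: 30.55
tool_pos: [0.5126, 0.2399, 0.1352]
eef_rot: [-0.003, 0.763, 0.647, 0.005]
force: [0.8, 0.3, 0.7]
width: 0.0604
gripper_force: 0.0
```

{"method": "jog_arm", "body": {"moves": [[[0,0,0],[0,0.3,0.8],0.7],[[0,0,0],[-0.2,0.8,0],0.7],[[0,0,0],[-0.2,0.8,0],0.7],[[0,0,0],[-0.2,0.8,0],0.7],[[0,0,0],[-0.2,0.8,0],0.7],[[0,0,0],[-0.2,0.8,0],0.7],[[0,0,0],[-0.2,0.8,0],0.7],[[0,0,0],[-0.2,0.5,0],0.7]]}}

```text
clock: 31.35
tool_pos: [0.4408, 0.5237, 0.1735]
eef_rot: [-0.004, 0.762, 0.648, 0.005]
force: [1.3, -0.4, 0.3]
width: 0.0608
gripper_force: 0.0
```

Run:
```python
from h import *
im=arm.camera("top")[:,:,::-1];cv2.imwrite("pics/t14.png",im);d=arm.camera("side")[:,:,::-1];cv2.imwrite("pics/s14.png",d)
h,S,v=cv2.split(cv2.cvtColor(im,cv2.COLOR_BGR2HSV))
exp=lambda n,c,z:[proj(n,c+a*U+b*V+[0,0,z]).round(1).tolist() for a in(-.028,.028) for b in(.06,-.06)]
c=np.array([.4836,.0802,0]);print("exp top z.17",exp("top",c,.173));print("exp side z0.003",exp("side",c,.003),"top",exp("side",c,.173))
for r in range(205,320,8):print(r,[(int(S[r,x]),int(v[r,x])) for x in range(225,305,5)])
```

```text
exp top z.17 [[244.4, 230.0], [233.2, 284.4], [269.5, 234.7], [258.7, 289.3]]
exp side z0.003 [[303.3, 289.4], [367.8, 300.6], [309.3, 270.2], [370.8, 280.2]] top [[304.8, 214.9], [377.8, 224.8], [311.5, 197.4], [380.7, 206.2]]
205 [(23, 98), (24, 106), (20, 102), (24, 106), (27, 104), (20, 101), (30, 102), (26, 99), (23, 101), (27, 105), (20, 102), (18, 101), (22, 103), (20, 100), (29, 105), (18, 102)]
213 [(15, 101), (18, 102), (25, 102), (20, 102), (23, 101), (23, 102), (30, 103), (18, 102), (19, 105), (17, 104), (20, 103), (23, 99), (18, 101), (20, 102), (19, 105), (25, 101)]
221 [(96, 114), (93, 118), (89, 120), (86, 119), (88, 122), (93, 121), (89, 117), (59, 108), (15, 101), (20, 100), (21, 108), (25, 101), (27, 105), (23, 98), (22, 103), (17, 105)]
229 [(89, 118), (15, 104), (22, 104), (27, 103), (26, 116), (31, 100), (29, 61), (29, 61), (97, 79), (105, 107), (87, 120), (80, 125), (93, 118), (86, 121), (93, 121), (56, 110)]
237 [(2, 107), (5, 113), (5, 111), (8, 98), (13, 122), (4, 122), (51, 100), (11, 121), (9, 118), (41, 37), (32, 103), (27, 104), (23, 101), (22, 104), (22
[... 1073 characters left out ...]
, 100), (32, 104), (20, 90), (25, 90), (20, 89), (17, 91), (25, 91), (21, 97), (19, 105), (28, 101), (24, 105), (18, 99), (18, 100), (82, 121), (63, 106), (13, 99)]
301 [(91, 121), (77, 122), (85, 117), (86, 121), (87, 117), (88, 122), (61, 109), (13, 99), (25, 103), (15, 99), (31, 98), (25, 103), (22, 94), (79, 116), (18, 101), (25, 103)]
309 [(23, 101), (21, 96), (22, 105), (22, 104), (30, 103), (17, 104), (37, 104), (78, 115), (86, 119), (79, 120), (76, 118), (85, 120), (78, 121), (77, 119), (22, 104), (27, 105)]
317 [(23, 101), (25, 101), (25, 104), (18, 100), (18, 100), (24, 105), (26, 98), (29, 105), (24, 105), (25, 102), (20, 101), (28, 102), (30, 103), (13, 101), (26, 98), (25, 102)]
```

The mould's top sits within about 4 mm of the predicted spot at the bay centre, with its hole at about (250,257). The arm is clear, so I'm handing in.

Run:
```python
from h import *
a=cv2.imread("pics/top0.png",0);b=cv2.imread("pics/t14.png",0)
for n,(x0,y0,x1,y1) in dict(jar=(350,130,384,165),beaker=(145,138,195,185),brush=(230,145,315,172)).items():
    print(n,cv2.phaseCorrelate(np.float32(a[y0:y1,x0:x1]),np.float32(b[y0:y1,x0:x1]))[0])
m=np.zeros_like(b);m[245:270,240:262]=(b[245:270,240:262]<45);ys,xs=np.where(m);p=(xs.mean(),ys.mean());print("hole",p,ray("top",p,.173).round(3))
print(arm.hand_in())
```

```text
jar (0.15675896872122053, -0.1725833054312318)
beaker (-0.0029424106903945813, -0.11139583317500268)
brush (0.04142241311511441, 0.612701553270437)
hole (np.float64(251.35), np.float64(256.6875)) [0.489 0.081 0.173]
the job is handed in; nothing more can be done
None
```

The mould now stands upright on the plate, about 5 mm from the centre of the taped square; the handle is released, the jar, beaker and brush are where they were, and the job was handed in at about 31 s of the 72 s allowed (no verdict came back).

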